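# Set the marked hardboard at the end of the bench hook

## Task

Get the thin piece of hardboard on the bench hook ready to be sawn: push it with the fingertips, without lifting it, until it lies with its long back side flat against the fence and sticks out over the right-hand end of the deck so that the pencil line runs directly above that end. Leave the sanding block and the gypsum heart beside the bench hook where they are.

Things in the scene. Friction and masses are not known exactly. Their poses are not given: they have to be found in the camera images.
- bench_hook: Bench hook (low sawing platform of plywood), fixed to the table. Origin: centre of its underside, on the table. Own x points away from the robot (toward the fence), own y to the left along the fence, z up. Deck 240 (x) by 320 (y) mm, its top 36 mm above the table; its right-hand end is at own y = -160 mm. The fence is a wooden batten along the far side of the deck: inner face at own x = +90 mm, 30 mm thick, top 25 mm above the deck, from own y = -130 to +160 mm.
- deck_end (a point): Middle of the upper edge of the deck's right-hand end (bench_hook own [0, -160, 36] mm).
- fence_foot (a point): Middle of the line where the inner face of the fence meets the deck (bench_hook own [90, 0, 36] mm).
- strip: Loose flat rectangle of brown hardboard, 122 (own x) by 254 (own y) by 6 (z) mm, about 0.17 kg (0.7 to 1.4 times that), lying flat on the deck of the bench hook, a few cm short of the fence and turned by up to 0.15 rad from square. Origin: centre of its underside. Its own x points toward the fence, own y to the left. It slides under a push of 1 to 3 N.
- pencil_line (a point): Middle of the dark pencil line drawn across the top of the hardboard parallel to its short sides, 60 mm from its right-hand end (strip own [0, -67, 6] mm).
- back_left (a point): Upper left corner of the hardboard's long back side, the one that faces the fence (strip own [61, 127, 6] mm).
- back_right (a point): Upper right corner of that side (strip own [61, -127, 6] mm).
- sanding_block: Loose sanding block, 54 by 98 by 28 mm, on the table left of the bench hook; leave alone. Origin: centre of its underside.
- gypsum_heart: Loose gypsum heart, 52 by 58 by 16 mm, on the table right of the bench hook; leave alone. Origin: centre of its underside.

How it is judged:
At the end, for the whole second after the job is handed in: The hardboard lies flat and still on the deck, both corners of its back side within 4 mm of the fence's inner face, and the pencil line within 6 mm of directly above the right-hand end of the deck (y of pencil_line in the frame of bench_hook between -0.166 and -0.154 m and x of back_left in the frame of bench_hook between 0.086 and 0.094 m and z of back_left in the frame of bench_hook between 0.037 and 0.047 m and x of back_right in the frame of bench_hook between 0.086 and 0.094 m and z of back_right in the frame of bench_hook between 0.037 and 0.047 m and angle between strip's own z axis and vertical below 0.03 rad and linear speed of strip below 0.01 m/s); the robot touches nothing.
It fails at once if the hardboard is lifted off the deck (over 10 mm) or tipped (over 0.12 rad) (z of strip in the frame of bench_hook above 0.046 m or z of strip in the frame of bench_hook below 0.028 m or angle between strip's own z axis and vertical above 0.12 rad).
It fails at once if the sanding block is knocked out of its place (moved over 25 mm) (distance of sanding_block from where it was at the start of the episode above 0.025 m).
It fails at once if the gypsum heart is knocked out of its place (moved over 25 mm) (distance of gypsum_heart from where it was at the start of the episode above 0.025 m).
It also fails if it takes over 61 s, if anything falls off the work surface, if the arm or the gripper's body presses on something with over 40 N, if the wrist force passes 120 N, or if a joint passes its speed limit or range.

## Robot

A 6-joint arm with a two-finger parallel gripper is mounted at the origin on a cart in front of the work surface, level with it; the furniture and walls round the work are solid. World frame = base frame: x ahead of the robot, y to its left, z up, the work surface at z = 0. Lengths are in m, angles in rad, forces in N, time in s.
With the tool pointing down it reaches from about 0.4 to 0.825 m from the base axis. Payload 7 kg.
Tool frame: the origin (TCP) lies between the finger pads; the fingertips stand 8 mm ahead of it and the grasp point (between the pads) lies 11 mm behind it (arm.finger_overhang is the distance from the TCP to the fingertips, in m); z points along the fingers, y is the line along which they close (so a half turn about z gives the same grasp; the last joint's range is limited). The gripper opens to 88 mm and grips with 3 to 60 N. Pads are 19 mm wide; open, the fingers measure 130 mm over their backs; the gripper's body (78 mm by 193 mm) begins 47 mm behind the grasp point.
Start: joints at [1.624, 0.359, 0.012, 0, -1.224, -0.288], TCP at [0.157, 0.656, 0.235] pointing down, gripper open.
Joint ranges: [-3.07, 3.07], [-1.43, 2.12], [-1.02, 1.25], [-3.03, 1.67], [-3.05, -0], [-3.03, 3.03]. Speed limits (rad/s): [2.39, 2.39, 3.01, 3.14, 3.14, 3.14].

## Interface

Orientations are given as [roll, pitch, yaw] about the fixed x, y, z axes, in that order (R = Rz(yaw) Ry(pitch) Rx(roll)).
In Python, from station import arm gives the robot as it stands.
- The arm moves only by the tool move_arm, never from a script. Its argument "rows" is text: rows parted by semicolons, each of 7 numbers parted by spaces: the turn, a rotation vector about the tool's x, y, z in degrees, then the shift along the tool's x, y, z in m, then the finger opening in m, from 0 to 0.0876. A call has 1 to 8 rows; each row shifts and turns the commanded pose from where the row before left it, along the tool's axes as they then stand; what a row does not reach is not made up. A row lasts 1/8 s, in which the tool goes at most 62.5 mm and 10.7 degrees, less where a joint would pass 70% of its speed; a pose out of reach is approached as far as the arm can. A call is refused whole if a number of a shift passes 0.0625 or a number of a turn 10.7, either way. A call with a gripper value outside its range is refused whole. The fingers move at their own pace and stop on an object; "squeeze" is the grip in N (left out, the last holds). Time passes only in rows, so rows that do not move let the fingers close. It gives the time, the measured TCP pose, the force, the opening and the grip force at its end, in the units of the state.
- arm.get_state(): the state, without advancing time (a new reading comes with each control period).
- arm.grab_frame(name): name is "scene" or "top" or "wrist"; returns (picture, depth): 400x640x3 uint8, blue, green, red; 400x640 float32, m along the optical axis (not along the pixel's ray), 0 where there is no reading.
- arm.camera_model(name): a dict with "mtx" (3x3 intrinsics, pixels), "camera_from_world" (4x4, takes a point from world to camera coordinates); the wrist camera has in their place "mount" (4x4, takes a point from camera to tool coordinates, whose origin is the TCP and whose axes are the flange's). Camera axes: x right, y down, z forward; pixel columns grow to the right and rows downward; lengths in m; the calibration is good to about 2 mm. A picture is of the moment at which its call begins: read the wrist's pose just before it. camera_model takes no time and is no camera call.
- arm.job_done(): hands the job in; it is judged then, once.
The state is a dict: "t": time; "q": joint angles; "qd": joint speeds; "joint_efforts": joint torques, N m; "eef_pos": TCP position; "ee_rot": TCP orientation; "force": force on the tool from outside, world axes, zero at the start; "moment": the same for the moment, N m; "width": finger opening in m; "gripper_force": force on a finger pad.
Only numpy, scipy, OpenCV 4.12 (cv2) and the standard library are available. Lean on these libraries where they do the work, as an engineer would, in place of code of your own. Each camera call takes 0.05 s, during which the arm holds its last target. There are 200 camera calls.

## Working session

There is one attempt and no reset: what is moved stays moved. The work goes in short steps, Python scripts to look and compute and a tool call to move; the robot and the scene stay as the last step left them, time stands still between calls to the robot, and variables do not carry over. Pictures are saved under pics/ and viewed, at most 10 in all, crops included, and the job is handed in when it is done.

Besides the shell and the picture viewer there is one more tool, called after "Call:" by a JSON object that holds its "method" and its "body", one argument or row to a line. move_arm: Moves the arm, as the interface text tells. Its arguments: {"type":"object","properties":{"rows":{"type":"string"},"squeeze":{"type":"number"}},"required":["rows"]}

```bash
mkdir -p pics; python3 - <<'E'
from station import arm
import cv2, numpy as np
s=arm.get_state(); print(s['t'],s['eef_pos'],s['ee_rot'],s['width'],s['force'])
for n in ['top','scene']:
    p,d=arm.grab_frame(n); cv2.imwrite(f'pics/{n}0.png',p); np.save(f'pics/{n}0.npy',d)
    m=arm.camera_model(n); print(n,np.round(m['mtx'],1).tolist(),np.round(m['camera_from_world'],4).tolist())
E
```

```text
0.0 [0.15694398 0.65600259 0.23362625] [ 3.13992667e+00 -1.47469769e-04 -2.34892874e-01] 0.08759721665032484 [-0.09861726 -0.17835128  0.22873504]
top [[474.9, 0.0, 316.6], [0.0, 474.9, 199.2], [0.0, 0.0, 1.0]] [[-0.0158, -0.9999, -0.0024, -0.0968], [-0.982, 0.016, -0.1881, 0.5923], [0.1881, -0.0006, -0.9822, 1.2389], [0.0, 0.0, 0.0, 1.0]]
scene [[431.9, 0.0, 322.9], [0.0, 431.9, 199.3], [0.0, 0.0, 1.0]] [[0.8395, -0.543, 0.0167, -0.5319], [-0.4057, -0.6471, -0.6455, 0.1998], [0.3613, 0.5351, -0.7636, 1.0745], [0.0, 0.0, 0.0, 1.0]]
```

View pics/top0.png

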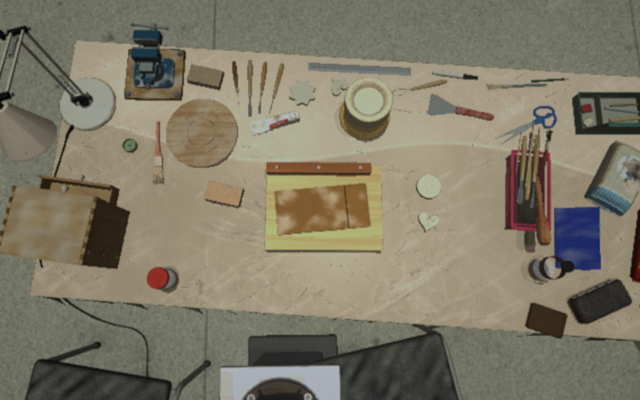

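View pics/scene0.png

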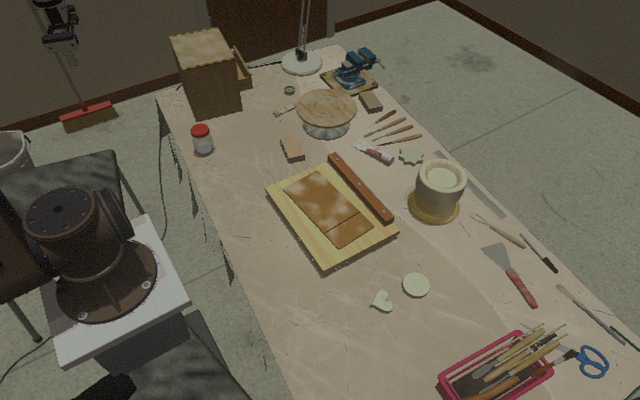

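The top view shows the deck (about 265–382, 163–250), the strip (275–370, 183–235) with its pencil line near x=347, the fence at row 168, the sanding block at (225,193) and the heart at (429,221).

```bash
cat > h.py <<'E'
import cv2, numpy as np
from station import arm
def ray(n,uv,z,T=None):
    m=arm.camera_model(n); K=m['mtx']
    W=np.linalg.inv(m['camera_from_world']) if T is None else T
    uv=np.atleast_2d(np.array(uv,float)); d=np.c_[uv,np.ones(len(uv))]@np.linalg.inv(K).T@W[:3,:3].T
    o=W[:3,3]; return o+d*((z-o[2])/d[:,2])[:,None]
E
python3 - <<'E'
from h import *
p=cv2.imread('pics/top0.png'); c=p[155:260,255:450]
hsv=cv2.cvtColor(p,cv2.COLOR_BGR2HSV)
for uv in [(270,215),(375,190),(300,245),(290,215),(300,200),(350,215),(320,169),(245,230),(400,215),(225,193),(429,221)]: print(uv,hsv[uv[1],uv[0]],p[uv[1],uv[0]])
cv2.imwrite('pics/c0.png',cv2.resize(c,None,fx=4,fy=4,interpolation=cv2.INTER_CUBIC))
d=np.load('pics/top0.npy'); print(d[215,270],d[215,300],d[230,245])
E
```

```text
(270, 215) [ 29  93 175] [111 172 175]
(375, 190) [ 24 102 175] [105 161 175]
(300, 245) [ 28  92 174] [111 170 174]
(290, 215) [ 17 115 146] [ 80 118 146]
(300, 200) [ 16 158 124] [ 47  89 124]
(350, 215) [ 18 114 148] [ 82 121 148]
(320, 169) [ 13 155 122] [ 48  80 122]
(245, 230) [ 20  60 153] [117 141 153]
(400, 215) [ 20  57 170] [132 157 170]
(225, 193) [ 16  96 165] [103 136 165]
(429, 221) [ 40  39 183] [155 183 174]
1.3094187 0.0 1.3392317
```

View pics/c0.png

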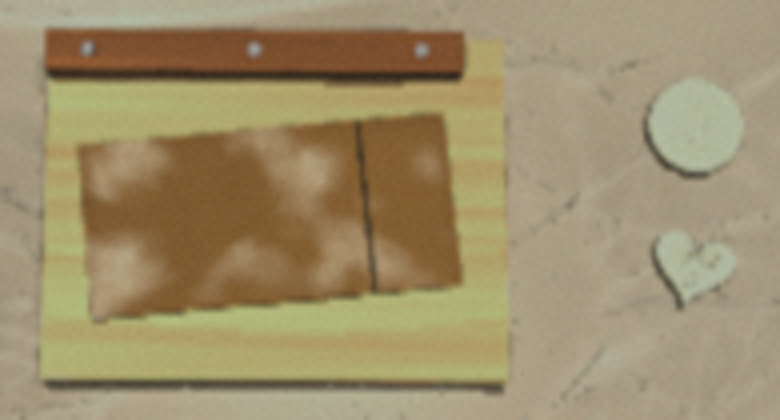

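The crop shows the strip's corners at about (79,145), (442,113), (461,286) and (92,319), the pencil line from (359,122) to (375,291), the deck's right end from (504,40) to (507,381), and the fence's inner edge at y≈75.

```bash
python3 - <<'E'
from h import *
p=cv2.imread('pics/top0.png'); hsv=cv2.cvtColor(p,cv2.COLOR_BGR2HSV)
f=lambda a:(np.array(a,float)+.5)/4-.5+[255,155]
H=hsv[...,0];S=hsv[...,1]
roi=np.zeros(H.shape,np.uint8); roi[178:240,269:376]=1
m=((H<22)&(S>70)&(roi>0)).astype(np.uint8); m=cv2.morphologyEx(m,cv2.MORPH_OPEN,np.ones((3,3)));m=cv2.morphologyEx(m,cv2.MORPH_CLOSE,np.ones((5,5)))
c=max(cv2.findContours(m,0,1)[0],key=cv2.contourArea); b=cv2.boxPoints(cv2.minAreaRect(c)); print('box px',b.tolist())
print('box',ray('top',b,.042).round(4).tolist())
st=ray('top',f([(79,145),(442,113),(461,284),(92,317)]),.042); print('strip',st.round(4).tolist(),[np.linalg.norm(st[i]-st[(i+1)%4]).round(4) for i in range(4)])
print('pencil',ray('top',f([(359,122),(375,289)]),.042).round(4).tolist())
D=ray('top',f([(40,380),(507,382),(504,40)]),.036); print('deck',D.round(4).tolist(),np.linalg.norm(D[0]-D[1]),np.linalg.norm(D[1]-D[2]))
print('fence in top',ray('top',f([(46,72),(463,72)]),.061).round(4).tolist())
print('fence back top',ray('top',f([(46,31),(463,32)]),.061).round(4).tolist())
print('heart',ray('top',f([(690,265)]),.016).round(3),'block',ray('top',[(225,193)],.028).round(3), 'disc',ray('top',f([(695,125)]),.01).round(3))
# scene check: deck mask corners
print({k:arm.camera_model('wrist')['mount'].round(4).tolist() for k in [0]})
d=np.load('pics/top0.npy'); W=np.linalg.inv(arm.camera_model('top')['camera_from_world']);K=arm.camera_model('top')['mtx']
for u,v in [(270,215),(245,230),(300,245)]: print((W@np.r_[np.linalg.inv(K)@[u,v,1]*d[v,u],1])[:3].round(4))
E
```

```text
box px [[273.3442077636719, 190.78688049316406], [369.7294616699219, 182.0245819091797], [373.6885070800781, 225.5737762451172], [277.3032531738281, 234.33607482910156]]
box [[0.6191, 0.0131, 0.042], [0.6395, -0.2544, 0.042], [0.5177, -0.2607, 0.042], [0.4979, 0.0022, 0.042]]
strip [[0.6188, 0.0103, 0.042], [0.6373, -0.2415, 0.042], [0.5177, -0.2503, 0.042], [0.4991, 0.0013, 0.042]] [np.float64(0.2525), np.float64(0.12), np.float64(0.2523), np.float64(0.12)]
pencil [[0.6319, -0.1838, 0.042], [0.5152, -0.1916, 0.042]]
deck [[0.4575, 0.0371, 0.036], [0.451, -0.2797, 0.036], [0.6905, -0.2875, 0.036]] 0.3168777817881424 0.23956316030916108
fence in top [[0.6663, 0.0313, 0.061], [0.6616, -0.2549, 0.061]]
fence back top [[0.6954, 0.0314, 0.061], [0.69, -0.256, 0.061]]
heart [[ 0.532 -0.413  0.016]] block [[0.618 0.15  0.028]] disc [[ 0.633 -0.424  0.01 ]]
{0: [[0.0011, -0.9516, -0.3075, 0.0841], [1.0, 0.0012, -0.0001, -0.0011], [0.0005, -0.3075, 0.9516, -0.1501], [0.0, 0.0, 0.0, 1.0]]}
[0.5527 0.023  0.0341]
[ 0.5169  0.0971 -0.0032]
[ 0.4688 -0.0589  0.0323]
```

Call:
{"method": "move_arm", "body": {
  "rows": "0 0 0 0.0193 0.0439 -0.008 0.0876;0 0 0 0.0193 0.0439 -0.008 0.0876;0 0 0 0.0193 0.0439 -0.008 0.0876;0 0 0 0.0193 0.0439 -0.008 0.0876;0 0 0 0.0193 0.0439 -0.008 0.0876;0 0 0 0 0 0 0.0876"
}}

```text
t: 0.85
eef_pos: [0.2002, 0.4181, 0.2757]
ee_rot: [-3.139, 0.001, -0.236]
force: [0.6, 0.7, 0.3]
width: 0.0872
gripper_force: 0.0
```

Call:
{"method": "move_arm", "body": {
  "rows": "0 0 0 0.0395 0.0302 0 0.0876;0 0 0 0.0395 0.0302 0 0.0876;0 0 0 0.0395 0.0302 0 0.0876;0 0 0 0.0395 0.0302 0 0.0876;0 0 0 0.0395 0.0302 0 0.0876;0 0 0 0.0395 0.0302 0 0.0876;0 0 0 0.0395 0.0302 0 0.0876;0 0 0 0 0 0 0.0876"
}}

```text
t: 1.85
eef_pos: [0.421, 0.1486, 0.2739]
ee_rot: [3.14, 0.001, -0.239]
force: [0.1, 0.1, -0.1]
width: 0.0875
gripper_force: 0.0
```

Call:
{"method": "move_arm", "body": {
  "rows": "0 0 9.7 0 0 0 0.0876;0 0 9.7 0 0 0 0.0876;0 0 9.7 0 0 0 0.0876;0 0 9.7 0 0 0 0.0876;0 0 9.7 0 0 0 0.0876;0 0 9.7 0 0 0 0.0876;0 0 9.7 0 0 0 0.0876;0 0 9.7 0 0 0 0.0876"
}}

```text
t: 2.85
eef_pos: [0.4193, 0.1516, 0.2743]
ee_rot: [3.141, -0.0, -1.594]
force: [-0.1, -0.0, -0.6]
width: 0.0877
gripper_force: 0.0
```

Call:
{"method": "move_arm", "body": {
  "rows": "0 0 0 0.026 -0.0366 0.02 0.0876;0 0 0 0.026 -0.0366 0.02 0.0876;0 0 0 0.026 -0.0366 0.02 0.0876;0 0 0 0.026 -0.0366 0.02 0.0876;0 0 0 0 0 0 0.0876;0 0 0 0 0 0 0.0876"
}}

```text
t: 3.6
eef_pos: [0.5639, 0.0446, 0.194]
ee_rot: [3.14, -0.0, -1.589]
force: [-0.5, 0.3, 0.2]
width: 0.0877
gripper_force: 0.0
```

```bash
cat >> h.py <<'E'
from scipy.spatial.transform import Rotation
def wT():
    s=arm.get_state(); T=np.eye(4); T[:3,:3]=Rotation.from_euler('xyz',s['ee_rot']).as_matrix(); T[:3,3]=s['eef_pos']
    return T@arm.camera_model('wrist')['mount'],s
E
python3 - <<'E'
from h import *
T,s=wT(); p,d=arm.grab_frame('wrist'); np.save('pics/T1.npy',T); cv2.imwrite('pics/w1.png',p)
print(s['eef_pos'],s['ee_rot'],T[:3,3]); print(arm.camera_model('wrist')['mtx'])
E
```

```text
[0.56385143 0.0445801  0.19402282] [ 3.14049187e+00 -4.24912317e-04 -1.58914132e+00] [ 0.56284989 -0.03829251  0.34418933]
[[323.89907081   0.         318.44602412]
 [  0.         323.89907081 200.0486267 ]
 [  0.           0.           1.        ]]
```

View pics/w1.png

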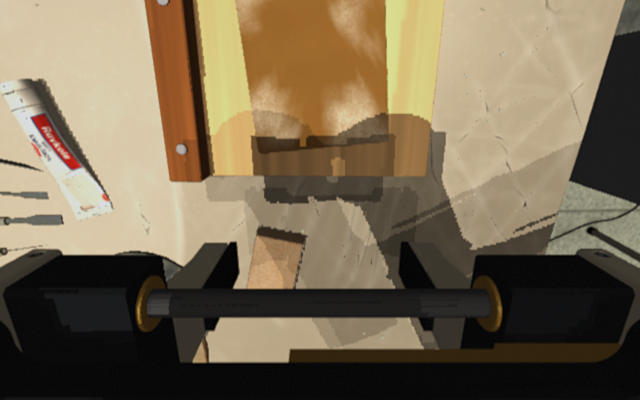

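The wrist view shows the strip's left end from about (252,152) to (389,138), the deck's left end at row 177, the fence's inner foot at x≈203–209 and the fingers at the bottom.

```bash
python3 - <<'E'
from h import *
T=np.load('pics/T1.npy')
g=lambda a,z:print(ray('wrist',a,z,T).round(4).tolist())
g([(252,152),(389,138)],.042); g([(438,178),(250,177)],.036); g([(207,178),(185,0)],.061); g([(440,60)],.036); g([(304,236),(247,285)],.028); g([(238,0),(386,0)],.042)
E
```

```text
[[0.6257, 0.0112, 0.042], [0.4982, 0.0004, 0.042]]
[[0.447, 0.0408, 0.036], [0.6309, 0.0366, 0.036]]
[[0.6641, 0.0308, 0.061], [0.6637, -0.1094, 0.061]]
[[0.4556, -0.0658, 0.036]]
[[0.5805, 0.104, 0.028], [0.6463, 0.1627, 0.028]]
[[0.6272, -0.1134, 0.042], [0.5062, -0.1114, 0.042]]
```

Call:
{"method": "move_arm", "body": {
  "rows": "0 0 0 0.005 0 0.042 0.0876;0 0 0 0.005 0 0.042 0.0876;0 0 0 0.004 0 0.042 0.0876;0 0 0 0 0 0.012 0.0876;0 0 0 0 0 0.005 0.0876;0 0 0 0 0 0.003 0.0876;0 0 0 0 0 0 0.0876;0 0 0 0 0 0 0.0876"
}}

```text
t: 4.65
eef_pos: [0.5643, 0.0301, 0.0494]
ee_rot: [-3.14, 0.0, -1.589]
force: [-0.2, -0.7, 0.3]
width: 0.0877
gripper_force: 0.0
```

Call:
{"method": "move_arm", "body": {
  "rows": "0 0 0 0 0 0.003 0.0876;0 0 0 0 0 0 0.0876;0 0 0 0.005 0 0 0.0876;0 0 0 0.005 0 0 0.0876;0 0 0 0.005 0 0 0.0876;0 0 0 0.005 0 0 0.0876;0 0 0 0.005 0 0 0.0876;0 0 0 0 0 0 0.0876"
}}

```text
t: 5.65
eef_pos: [0.5632, 0.0045, 0.0456]
ee_rot: [3.141, -0.0, -1.59]
force: [0.3, -0.5, -0.5]
width: 0.0875
gripper_force: 0.0
```

Call:
{"method": "move_arm", "body": {
  "rows": "0 0 0 0.006 0 0 0.0876;0 0 0 0.006 0 0 0.0876;0 0 0 0.006 0 0 0.0876;0 0 0 0.006 0 0 0.0876;0 0 0 0.006 0 0 0.0876;0 0 0 0.006 0 0 0.0876;0 0 0 0.006 0 0 0.0876;0 0 0 0 0 0 0.0876"
}}

```text
t: 6.65
eef_pos: [0.5624, -0.0377, 0.0455]
ee_rot: [3.141, -0.0, -1.59]
force: [0.0, 0.1, -0.6]
width: 0.0872
gripper_force: 0.0
```

```bash
python3 - <<'E'
from h import *
T,s=wT(); p,d=arm.grab_frame('top'); cv2.imwrite('pics/top1.png',p)
w,_=arm.grab_frame('wrist')
cv2.imwrite('pics/c1.png',np.vstack([cv2.resize(p[155:260,255:450],None,fx=3,fy=3,interpolation=cv2.INTER_CUBIC),cv2.resize(w,(585,280))[:,:585]]))
E
```

```text
(no output)
```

View pics/c1.png

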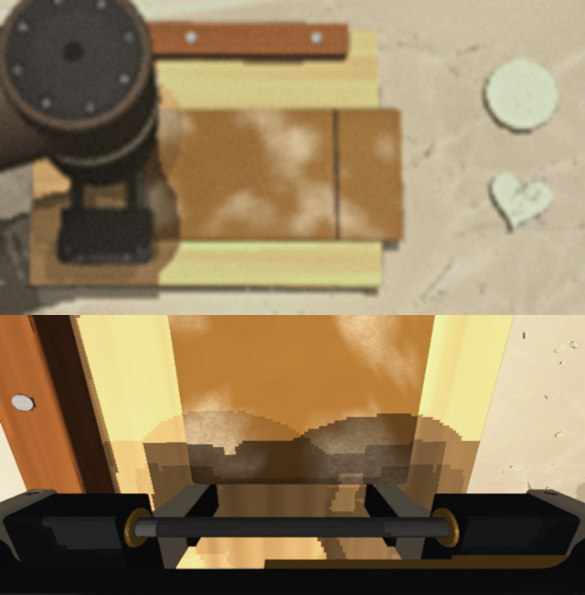

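The strip is now square and sticks out past the deck. The pencil line is at x≈336–338 in the crop and the deck end at x≈380, so about 40 mm is left.

Call:
{"method": "move_arm", "body": {
  "rows": "0 0 0 0.006 0 0 0.0876;0 0 0 0.006 0 0 0.0876;0 0 0 0.006 0 0 0.0876;0 0 0 0.006 0 0 0.0876;0 0 0 0.006 0 0 0.0876;0 0 0 0.006 0 0 0.0876;0 0 0 0.003 0 0 0.0876;0 0 0 0 0 0 0.0876"
}}

```text
t: 7.75
eef_pos: [0.5618, -0.0764, 0.0455]
ee_rot: [3.141, -0.0, -1.589]
force: [-0.4, -0.1, -0.2]
width: 0.0878
gripper_force: 0.0
```

```bash
cat > m.py <<'E'
from h import *
import sys
p,_=arm.grab_frame('top'); s=arm.get_state(); print(s['t'],s['eef_pos'].round(4))
cv2.imwrite(f'pics/top{sys.argv[1]}.png',p)
cv2.imwrite(f'pics/c{sys.argv[1]}.png',cv2.resize(p[155:260,255:450],None,fx=4,fy=4,interpolation=cv2.INTER_CUBIC))
E
python3 m.py 2
```

```text
7.8 [ 0.5618 -0.0763  0.0456]
```

View pics/c2.png

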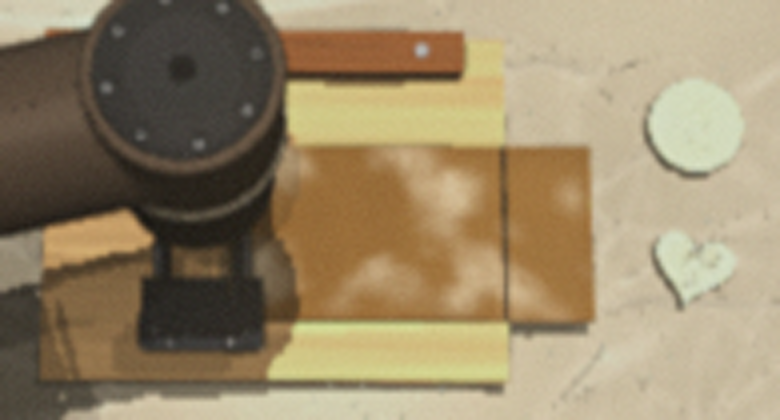

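The pencil line is at x≈505.5 in the crop and the deck end at x≈506. Allowing for parallax it's about 1–2 mm short, so I'll nudge it, retreat and swing round to the front side.

Call:
{"method": "move_arm", "body": {
  "rows": "0 0 0 0.0015 0 0 0.0876;0 0 0 0 0 0 0.0876;0 0 0 -0.01 0 0 0.0876;0 0 0 -0.01 0 0 0.0876;0 0 0 0 0 -0.03 0.0876;0 0 0 0 0 -0.04 0.0876;0 0 0 0 0.03 -0.04 0.0876;0 0 0 0 0.04 0 0.0876"
}}

```text
t: 8.8
eef_pos: [0.4939, -0.0553, 0.1585]
ee_rot: [-3.136, 0.001, -1.588]
force: [0.2, 0.9, -1.2]
width: 0.0879
gripper_force: 0.0
```

Call:
{"method": "move_arm", "body": {
  "rows": "0 0 -10 0 0 0 0.0876;0 0 -10 0 0 0 0.0876;0 0 -10 0 0 0 0.0876;0 0 -10 0 0 0 0.0876;0 0 -10 0 0 0 0.0876;0 0 -10 0 0 0 0.0876;0 0 -10 0 0 0 0.0876;0 0 -10 0 0 0 0.0876"
}}

```text
t: 9.8
eef_pos: [0.4922, -0.0556, 0.1556]
ee_rot: [-3.142, -0.0, -0.187]
force: [-0.6, -0.2, 0.5]
width: 0.0875
gripper_force: 0.0
```

Call:
{"method": "move_arm", "body": {
  "rows": "0 0 -10 0 0 0 0.0876;0 0 0 0 0 0 0.0876;0 0 0 0 0 0 0.0876"
}}

```text
t: 10.18
eef_pos: [0.4922, -0.0559, 0.1556]
ee_rot: [-3.142, -0.0, -0.022]
force: [-0.1, 0.6, -0.9]
width: 0.0879
gripper_force: 0.0
```

Call:
{"method": "move_arm", "body": {
  "rows": "0 0 0 -0.0076 0.0529 0 0.0876;0 0 0 -0.0076 0.0529 0 0.0876;0 0 0 -0.0076 0.0529 0 0.0876;0 0 0 0 0 0.035 0.0876;0 0 0 0 0 0.035 0.0876;0 0 0 0 0 0.025 0.0876;0 0 0 0 0 0.01 0.0876;0 0 0 0 0 0 0.0876"
}}

```text
t: 11.18
eef_pos: [0.4664, -0.2144, 0.0504]
ee_rot: [3.142, 0.001, -0.019]
force: [0.6, 1.1, 0.8]
width: 0.0878
gripper_force: 0.0
```

Call:
{"method": "move_arm", "body": {
  "rows": "0 0 0 0 0 0.0045 0.0876;0 0 0 0 0 0 0.0876;0 0 0 0.006 0 0 0.0876;0 0 0 0.006 0 0 0.0876;0 0 0 0.006 0 0 0.0876;0 0 0 0.006 0 0 0.0876;0 0 0 0.006 0 0 0.0876;0 0 0 0 0 0 0.0876"
}}

```text
t: 12.18
eef_pos: [0.4966, -0.2152, 0.046]
ee_rot: [3.142, 0.0, -0.018]
force: [-0.5, -0.5, 1.1]
width: 0.0874
gripper_force: 0.8
```

Call:
{"method": "move_arm", "body": {
  "rows": "0 0 0 0.006 0 0 0.0876;0 0 0 0.006 0 0 0.0876;0 0 0 0.006 0 0 0.0876;0 0 0 0.006 0 0 0.0876;0 0 0 0.003 0 0 0.0876;0 0 0 0.002 0 0 0.0876;0 0 0 0 0 0 0.0876"
}}

```text
t: 13.05
eef_pos: [0.5257, -0.2156, 0.0461]
ee_rot: [3.142, -0.0, -0.018]
force: [-1.5, 0.2, 0.2]
width: 0.0874
gripper_force: 0.6
```

Call:
{"method": "move_arm", "body": {
  "rows": "0 0 0 0.001 0 0 0.0876;0 0 0 0.001 0 0 0.0876;0 0 0 0 0 0 0.0876"
}}

```text
t: 13.42
eef_pos: [0.5276, -0.2157, 0.0461]
ee_rot: [3.142, -0.0, -0.018]
force: [-0.3, -0.1, 0.1]
width: 0.0878
gripper_force: 0.6
```

Call:
{"method": "move_arm", "body": {
  "rows": "0 0 0 0.001 0 0 0.0876;0 0 0 0.001 0 0 0.0876;0 0 0 0 0 0 0.0876"
}}

```text
t: 13.8
eef_pos: [0.5296, -0.2157, 0.0461]
ee_rot: [3.142, -0.0, -0.018]
force: [-0.5, -0.0, -0.2]
width: 0.0876
gripper_force: 0.6
```

Call:
{"method": "move_arm", "body": {
  "rows": "0 0 0 0.001 0 0 0.0876;0 0 0 0.001 0 0 0.0876;0 0 0 0 0 0 0.0876"
}}

```text
t: 14.18
eef_pos: [0.5302, -0.2157, 0.0459]
ee_rot: [-3.141, 0.002, -0.019]
force: [-5.9, 1.4, 3.9]
width: 0.0876
gripper_force: 3.2
```

Fence contact. I'll press a little more to seat both corners, then back off and look.

Call:
{"method": "move_arm", "body": {
  "rows": "0 0 0 0.001 0 0 0.0876;0 0 0 0.001 0 0 0.0876;0 0 0 0 0 0 0.0876"
}}

```text
t: 14.55
eef_pos: [0.5305, -0.2157, 0.0459]
ee_rot: [-3.141, 0.005, -0.019]
force: [-10.4, 2.1, 9.5]
width: 0.0876
gripper_force: 6.3
```

Call:
{"method": "move_arm", "body": {
  "rows": "0 0 0 -0.006 0 0 0.0876;0 0 0 -0.012 0 0 0.0876;0 0 0 -0.012 0 0 0.0876;0 0 0 0 0 -0.04 0.0876;0 0 0 -0.02 0 -0.05 0.0876;0 0 0 -0.025 0 -0.05 0.0876;0 0 0 0 0 0 0.0876;0 0 0 0 0 0 0.0876"
}}

```text
t: 15.55
eef_pos: [0.458, -0.2142, 0.1862]
ee_rot: [-3.141, -0.001, -0.019]
force: [-0.4, -1.3, -0.7]
width: 0.0878
gripper_force: 0.0
```

```bash
python3 m.py 3; python3 - <<'E'
from h import *
T,s=wT(); p,d=arm.grab_frame('wrist'); np.save('pics/T3.npy',T); cv2.imwrite('pics/w3.png',p)
E
```

```text
15.6 [ 0.4579 -0.2142  0.1854]
```

View pics/c3.png

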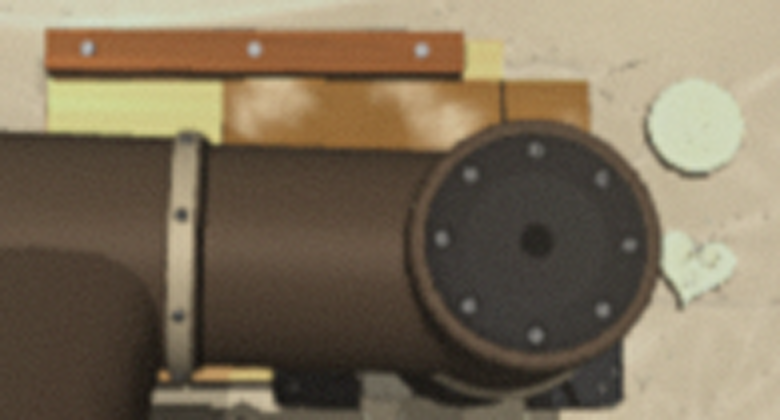

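View pics/w3.png

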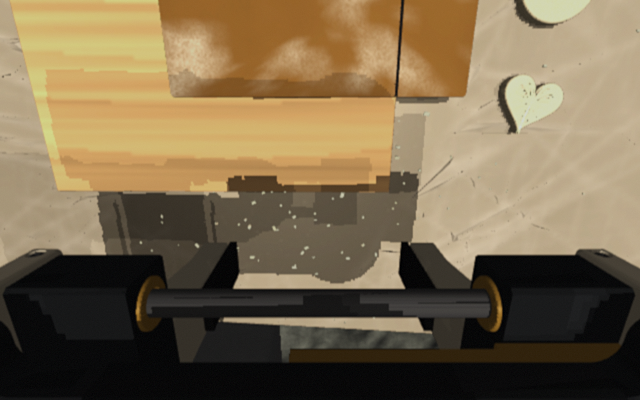

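The top crop shows the strip's back edge at the fence (y≈79), with the pencil line at about (502,85) next to the deck's right edge at (504,60). The wrist view shows the front end of the pencil line at (398,97), the deck end from (395,110) to (388,191), and the strip's front corners at (173,96) and (466,96).

```bash
python3 - <<'E'
from h import *
T=np.load('pics/T3.npy'); p=cv2.imread('pics/w3.png').astype(int)
g=lambda n,a,z:print(n,ray('wrist',a,z,T).round(4).tolist())
for v in (40,70,90): # pencil
    r=p[v,385:412].sum(1); u=385+r.argmin(); g(f'pencil {u}',[(u,v)],.042)
for v in (110,130,150,165): # deck end: largest saturation drop
    r=p[v,380:405]; s=r[:,2]-r[:,0]; u=380.5+np.abs(np.diff(s)).argmax(); g(f'end {u}',[(u,v)],.036)
g('front corners',[(173,96),(466,96)],.042)
g('deck front',[(60,190),(388,191)],.036)
f=lambda a:(np.array(a,float)+.5)/4-.5+[255,155]
print(ray('top',f([(502,100),(588,82)]),.042).round(4), ray('top',f([(504,60),(224,80)]),.036).round(4))
E
```

```text
pencil 399 [[0.5842, -0.2815, 0.042]]
pencil 397 [[0.5613, -0.2812, 0.042]]
pencil 396 [[0.5453, -0.2812, 0.042]]
end 394.5 [[0.5285, -0.2822, 0.036]]
end 392.5 [[0.511, -0.2813, 0.036]]
end 391.5 [[0.4928, -0.2814, 0.036]]
end 390.5 [[0.4787, -0.2812, 0.036]]
front corners [[0.5438, -0.0891, 0.042], [0.5394, -0.3418, 0.042]]
deck front [[0.4598, 0.0357, 0.036], [0.4533, -0.28, 0.036]]
[[ 0.6459 -0.2835  0.042 ]
 [ 0.6578 -0.3438  0.042 ]] [[ 0.676  -0.2869  0.036 ]
 [ 0.6648 -0.0906  0.036 ]]
```

The wrist and top views agree: the pencil line is about 2 mm short of the deck end (6 mm allowed). The front edge is 87 mm from the deck's near edge (88 mm when seated against the fence), and the angle error is about 0.003 rad. The gripper is clear, so I'm handing in.

```bash
python3 -c "
from station import arm
print(arm.job_done())"
```

```text
the job is handed in; nothing more can be done
None
```

I handed the job in at about 16 s: by my last measurements the hardboard lies against the fence to within about 1 mm, the pencil line is about 2 mm short of the deck's right-hand end (6 mm allowed), and I never went near the sanding block or the heart; no verdict was returned.

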